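Build up the sample shaft: bearing, spacers, gear and end cap

TASK

Build up the sample shaft that stands upright in the clamp block: first the ball bearing, down onto the shoulder, then the tall spacer ring, the gear, the low spacer ring and last the knurled end cap, each seated flat and fully home on the one below before the next goes on. Leave the loupe and the plug gauge where they lie.

Things in the scene. Friction and masses are not known exactly. Their poses are not given: they have to be found in the camera images.
- shaft_stand: Stepped steel shaft, upright, fixed in an aluminium clamp block (60x52, top at 24) on a dark plate 110x74x8 mm. Origin on the axis at the plate's underside, z up, x along the plate. Heights (mm): shoulder 32 wide at 30; seat 22 wide to 50, tapering to 12 wide at 57; 12 wide to 82; nose tapering to 5 wide at the tip, 88. Bores have 1.5 mm play all round: parts slide down freely, no force needed.
- bearing: Ball bearing: bright steel outer and inner rings with a black seal between, 47 mm across, 12 mm high, bore 25 mm right through. Lies flat. Origin: centre of the underside, z up along its axis. Seated, its underside is 30 mm above the stand's origin.
- tall_spacer: Tall spacer ring: plain pale aluminium, 36 mm across, 16 mm high, bore 25 mm right through. Lies flat. Origin: centre of the underside, z up along its axis. Seated on the bearing, its underside is 42 mm above the stand's origin.
- gear: Spur gear, dark steel, 20 teeth, 44 mm across the teeth, rim 10 mm high, hub 28 mm across standing 4 mm above the rim (14 mm in all), bore 15 mm right through. Lies flat, hub up, and goes on hub up. Origin: centre of the underside, z up along its axis. Seated on the tall spacer, its underside is 58 mm above the stand's origin.
- low_spacer: Low spacer ring: plain pale aluminium, 28 mm across, 8 mm high, bore 15 mm right through. Lies flat. Origin: centre of the underside, z up along its axis. Seated on the gear's hub, its underside is 72 mm above the stand's origin.
- end_cap: End cap: dark steel, knurled side, closed top with a hexagon socket, 30 mm across, 16 mm high, blind bore 15 mm wide, 10 mm deep from below. Stands mouth down. Origin: centre of the underside, z up along its axis. Seated on the low spacer, its underside is 80 mm above the stand's origin, and it covers the shaft's tip.
- loupe: Eye loupe, black and white, 39 mm across, 40 mm high, standing on its skirt. Origin: centre of the underside. A bystander: leave it alone.
- plug_gauge: Plug gauge: slim steel handle with two measuring ends and a red band, lying flat, 85 x 50 x 16 mm overall. Origin: centre of the underside. A bystander: leave it alone.
There are look-alikes about, which are no part of the job. Leave any orange or red look-alike of the gear alone.

How it is judged:
On the way, in this order (a step that is already met when the one before it is completed fails the run):
1. the ball bearing sits flat on the shaft's shoulder (horizontal distance between bearing and shaft_stand below 0.004 m and z of bearing in the frame of shaft_stand between 0.027 and 0.033 m and angle between bearing's own z axis and vertical below 0.1 rad), for 0.2 s.
2. the tall spacer ring sits on the bearing (horizontal distance between tall_spacer and shaft_stand below 0.004 m and z of tall_spacer in the frame of shaft_stand between 0.039 and 0.045 m and angle between tall_spacer's own z axis and vertical below 0.1 rad), for 0.2 s.
3. the gear sits on the tall spacer ring (horizontal distance between gear and shaft_stand below 0.004 m and z of gear in the frame of shaft_stand between 0.055 and 0.061 m and angle between gear's own z axis and vertical below 0.1 rad), for 0.2 s.
4. the low spacer ring sits on the gear's hub (horizontal distance between low_spacer and shaft_stand below 0.004 m and z of low_spacer in the frame of shaft_stand between 0.069 and 0.075 m and angle between low_spacer's own z axis and vertical below 0.1 rad), for 0.2 s.
5. the end cap sits on the low spacer ring, over the shaft's tip (horizontal distance between end_cap and shaft_stand below 0.004 m and z of end_cap in the frame of shaft_stand between 0.077 and 0.083 m and angle between end_cap's own z axis and vertical below 0.1 rad), for 0.2 s.
At the end, for the whole second after the job is handed in: Bearing, tall spacer, gear, low spacer, end cap on the shaft in this order from the shoulder up, each released, at rest, within 4 mm of the axis, 3 mm of its seated height and 0.1 rad of level; loupe and plug gauge within 20 mm of where they lay (all of step 1 and all of step 2 and all of step 3 and all of step 4 and all of step 5 and linear speed of each of bearing, tall_spacer, gear, low_spacer, end_cap below 0.02 m/s and contact force between the fingers and bearing below 0.1 N and contact force between the fingers and tall_spacer below 0.1 N and contact force between the fingers and gear below 0.1 N and contact force between the fingers and low_spacer below 0.1 N and contact force between the fingers and end_cap below 0.1 N and distance of each of loupe, plug_gauge from where it was at the start of the episode below 0.02 m); the robot touches nothing.
It fails at once if the loupe is pushed more than 20 mm from its place (distance of loupe from where it was at the start of the episode above 0.02 m).
It fails at once if the plug gauge is pushed more than 20 mm from its place (distance of plug_gauge from where it was at the start of the episode above 0.02 m).
It also fails if it takes over 115 s, if anything falls off the work surface, if the arm or the gripper's body presses on something with over 40 N, if the wrist force passes 120 N, or if a joint passes its speed limit or range.

ROBOT

A 6-joint arm with a two-finger parallel gripper is mounted at the origin on a cart in front of the work surface, level with it; the furniture and walls round the work are solid. World frame = base frame: x ahead of the robot, y to its left, z up, the work surface at z = 0. Lengths are in m, angles in rad, forces in N, time in s.
With the tool pointing down it reaches from about 0.35 to 0.975 m from the base axis. Payload 17.4 kg.
Tool frame: the origin (TCP) lies at the very end of the fingers, on their centre line; the grasp point (between the pads) lies 19 mm behind it; z points along the fingers, y is the line along which they close (so a half turn about z gives the same grasp; the last joint's range is limited). The gripper opens to 85 mm and grips with 20 to 120 N. Pads are 22 mm wide; open, the fingers measure 114 mm over their backs; the gripper's body (76 mm by 85 mm) begins 54 mm behind the grasp point. The pads swing forward as they close: fully open they stand 13 mm farther back than shut.
Start: joints at [1.2, 0.116, 1.442, -0, 1.584, -0.038], TCP at [0.221, 0.638, 0.231] pointing down, gripper open.
Joint ranges: [-2.83, 2.83], [-0.83, 2.19], [0.07, 2.5], [-1.14, 4.28], [0.01, 3], [-2.97, 2.97]. Speed limits (rad/s): [1.89, 1.89, 2.22, 3.14, 3.14, 3.14].

INTERFACE

Orientations are given as a 3x3 rotation matrix whose columns are the frame's x, y, z axes.
In Python, from station import sensors, capture, camera_info, ticket gives the robot as it stands. The module is installed in compiled form; this text tells all that it offers.
- The arm moves only by the tool move_arm, never from a script. Its argument "rows" is a list of rows, each a list of 5 numbers: the shift along the tool's x, y, z in m, then the turn about the tool's z in rad, then the opening, from -1 (shut) to 1 (fully open). A call has 1 to 12 rows; each row is the pose to reach, as a shift and turn from the pose commanded when the call began, along the tool's axes at that moment; what a row does not reach only later rows make up. A row lasts 1/12 s, in which the tool goes at most 41.7 mm and 7.16 degrees, less where a joint would pass 70% of its speed; a pose out of reach is approached as far as the arm can. A call with a gripper value outside its range is refused whole. The fingers move at their own pace and stop on an object; "squeeze" is the grip in N (left out, the last holds). Time passes only in rows, so rows that repeat a pose let the fingers close. It gives the time, the measured TCP pose, the force, the opening and the grip force at its end, in the units of the state.
- sensors.observe(): the state, without advancing time (a new reading comes with each control period).
- capture(name): name is "scene" or "side" or "wrist"; returns (picture, depth): 420x560x3 uint8, red, green, blue; 420x560 float32, m along the optical axis (not along the pixel's ray), 0 where there is no reading.
- camera_info(name): a dict with "camera_matrix" (3x3 intrinsics, pixels), "world_from_camera" (4x4, takes a point from camera to world coordinates); the wrist camera has in their place "hand_eye" (4x4, takes a point from camera to tool coordinates, whose origin is the TCP and whose axes are the flange's). Camera axes: x right, y up, looking along -z (the intrinsics and any distortion apply to the point x, -y, -z); pixel columns grow to the right and rows downward; lengths in m; the calibration is good to about 2 mm. A picture is of the moment at which its call begins: read the wrist's pose just before it. camera_info takes no time and is no camera call.
- ticket.close_job(): hands the job in; it is judged then, once.
The state is a dict: "time_s": time; "qpos": joint angles; "qd": joint speeds; "effort": joint torques, N m; "tool_pos": TCP position; "orientation": TCP orientation; "wrist_force": force on the tool from outside, world axes, zero at the start; "ft_torque": the same for the moment, N m; "gripper_width": opening from 0.0 (shut) to 1.0 (fully open); "grip_force": force on a finger pad.
Only numpy, scipy, OpenCV 4.12 (cv2) and the standard library are available. Lean on these libraries where they do the work, as an engineer would, in place of code of your own. Each camera call takes 0.05 s, during which the arm holds its last target. There are 200 camera calls.

## Working session

There is one attempt and no reset: what is moved stays moved. The work goes in short steps, Python scripts to look and compute and a tool call to move; the robot and the scene stay as the last step left them, time stands still between calls to the robot, and variables do not carry over. Pictures are saved under pics/ and viewed, at most 14 in all, crops included, and the job is handed in when it is done.

Besides the shell and the picture viewer there is one more tool, called after ">>>" as name(argument=value, ...), one argument or row to a line, values as JSON. move_arm: Moves the arm, as the interface text tells. Its arguments: {"type":"object","properties":{"rows":{"type":"array"},"squeeze":{"type":"number"}},"required":["rows"]}

```bash
mkdir -p pics
cat > h.py <<'E'
import numpy as np, cv2
from station import sensors, capture, camera_info, ticket
def pts(name, depth, st=None):
    ci=camera_info(name); K=np.array(ci["camera_matrix"])
    if name=="wrist":
        T=np.eye(4); T[:3,:3]=np.array(st["orientation"]); T[:3,3]=st["tool_pos"]; T=T@np.array(ci["hand_eye"])
    else: T=np.array(ci["world_from_camera"])
    v,u=np.mgrid[0:420,0:560]
    d=depth
    P=np.stack([(u-K[0,2])/K[0,0]*d,-(v-K[1,2])/K[1,1]*d,-d],-1)
    W=P@T[:3,:3].T+T[:3,3]; W[d==0]=np.nan
    return W
def save(n,im): cv2.imwrite("pics/"+n+".png",cv2.cvtColor(im,cv2.COLOR_RGB2BGR))
E
python3 - <<'E'
from h import *
s=sensors.observe(); print({k:np.round(v,3).tolist() for k,v in s.items()})
for n in ("scene","side","wrist"):
    ci=camera_info(n); print({k:np.round(v,3).tolist() if not isinstance(v,str) else v for k,v in ci.items()})
    s=sensors.observe(); im,d=capture(n); save(n+"0",im); np.savez("/tmp/"+n+"0.npz",im=im,d=d)
a,b=[cv2.imread(f"pics/{n}0.png") for n in("scene","side")]
E
```

```text
{'time_s': 0.0, 'qpos': [1.2, 0.116, 1.442, 0.0, 1.584, -0.038], 'qd': [0.0, -0.001, -0.002, -0.001, -0.0, 0.001], 'effort': [-0.002, -73.195, -63.251, -0.0, 0.006, -0.0], 'tool_pos': [0.22, 0.638, 0.231], 'orientation': [[-0.945, 0.327, -0.0], [0.327, 0.945, -0.001], [0.0, -0.001, -1.0]], 'wrist_force': [-0.512, -1.09, 0.963], 'ft_torque': [-0.017, 0.035, -0.005], 'grip_force': 0.0, 'gripper_width': 1.0}
{'camera_matrix': [[390.571, 0.0, 283.854], [0.0, 390.571, 207.101], [0.0, 0.0, 1.0]], 'world_from_camera': [[0.871, 0.206, -0.446, 0.097], [-0.491, 0.349, -0.798, -0.831], [-0.009, 0.914, 0.405, 0.447], [0.0, 0.0, 0.0, 1.0]]}
{'camera_matrix': [[379.745, 0.0, 280.515], [0.0, 379.745, 208.888], [0.0, 0.0, 1.0]], 'world_from_camera': [[0.859, 0.224, -0.461, 0.042], [-0.512, 0.357, -0.781, -0.884], [-0.01, 0.907, 0.422, 0.501], [0.0, 0.0, 0.0, 1.0]]}
{'camera_matrix': [[319.814, 0.0, 272.731], [0.0, 319.814, 205.343], [0.0, 0.0, 1.0]], 'hand_eye': [[0.001, 0.945, 0.327, 0.085], [1.0, -0.001, -0.0, 0.001], [0.0, 0.327, -0.945, -0.143], [0.0, 0.0, 0.0, 1.0]]}
```

View pics/scene0.png

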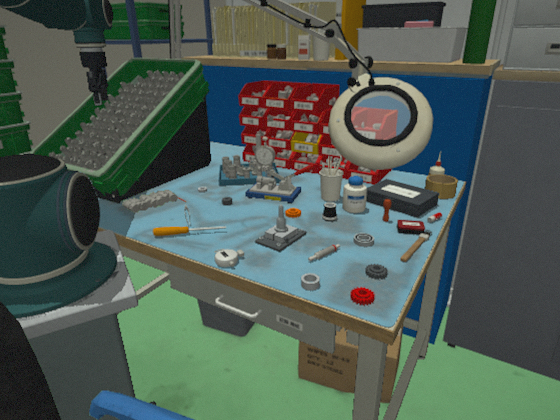

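View pics/wrist0.png

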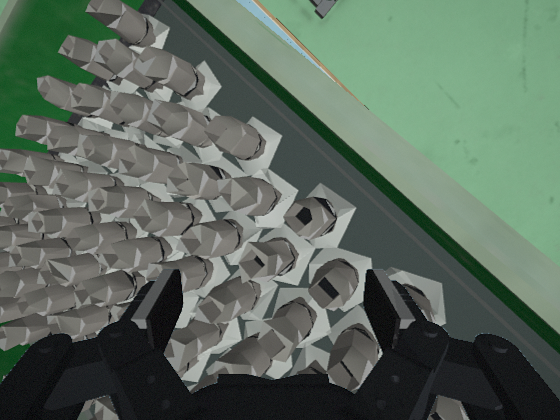

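The scene picture shows: the stand at (281,232), bearing (364,240), tall spacer (310,282), gear (376,271), red look-alikes (362,296) and (293,212), plug gauge (324,252), loupe (330,211). The low spacer is probably at (203,189) and the cap at (227,201). The wrist is over the bin of bolts.

Run:
```python
from h import *
f=np.load("/tmp/scene0.npz"); W=pts("scene",f["d"]); im=f["im"]
K=np.array(camera_info("scene")["camera_matrix"])
for n,(u,v) in dict(stand=(281,232),tip=(281,208),bearing=(364,240),tall=(310,282),gear=(376,271),red=(362,296),orange=(293,212),low=(203,189),cap=(227,201),gauge=(324,252),loupe=(330,211),holder=(272,188),base=(228,258)).items():
    w=W[v-14:v+15,u-14:u+15].reshape(-1,3)
    c=W[v-6:v+7,u-8:u+9].reshape(-1,3); m=(c[:,2]>.004)
    print(n,np.round(W[v,u],3),"raised n",m.sum(),np.round(np.nanmedian(c[m],0),3) if m.any() else '', "zmax",np.round(np.nanmax(c[:,2]),3))
print("table z",[np.round(W[v,u],3).tolist() for u,v in((240,225),(300,262),(340,270),(215,210),(400,300))])
s=im[165:315,180:440]; save("crop",cv2.resize(s,(780,450),interpolation=cv2.INTER_CUBIC))
```

```text
stand [ 0.487 -0.119  0.024] raised n 219 [ 0.485 -0.118  0.023] zmax 0.038
tip [ 0.493 -0.109  0.081] raised n 77 [ 0.494 -0.105  0.068] zmax 0.087
bearing [ 0.645 -0.228  0.011] raised n 155 [ 0.65  -0.223  0.01 ] zmax 0.012
tall [ 0.444 -0.311  0.015] raised n 183 [ 0.447 -0.308  0.011] zmax 0.017
gear [ 0.579 -0.343  0.013] raised n 194 [ 0.583 -0.34   0.01 ] zmax 0.015
red [ 0.503 -0.392  0.012] raised n 206 [ 0.505 -0.39   0.01 ] zmax 0.014
orange [ 0.583 -0.012  0.011] raised n 104 [ 0.583 -0.008  0.009] zmax 0.014
low [0.433 0.286 0.007] raised n 23 [0.433 0.298 0.006] zmax 0.008
cap [0.457 0.147 0.012] raised n 60 [0.459 0.153 0.013] zmax 0.016
gauge [ 0.534 -0.227  0.011] raised n 113 [ 0.536 -0.226  0.011] zmax 0.014
loupe [ 0.651 -0.084  0.027] raised n 172 [ 0.65  -0.083  0.024] zmax 0.04
holder [0.592 0.125 0.033] raised n 211 [0.59  0.125 0.028] zmax 0.056
base [ 0.339 -0.155  0.018] raised n 215 [ 0.339 -0.154  0.018] zmax 0.021
table z [[0.439, 0.015, -0.003], [0.478, -0.218, -0.001], [0.534, -0.286, -0.002], [0.416, 0.137, -0.003], [0.568, -0.422, -0.001]]
```

View pics/crop.png

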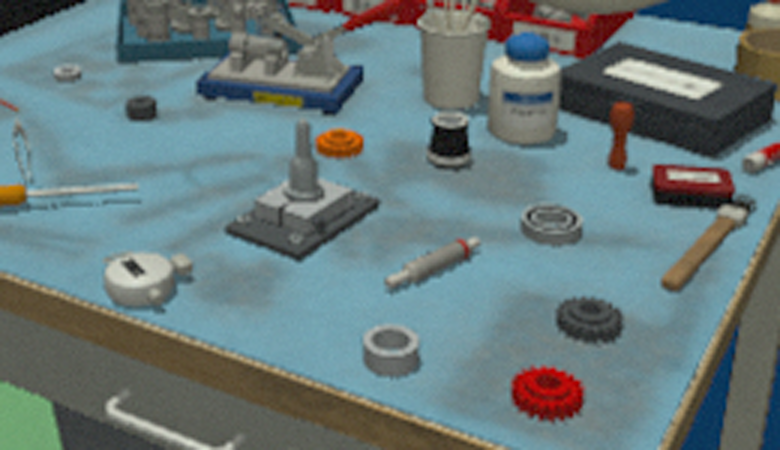

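Run:
```python
from h import *
f=np.load("/tmp/scene0.npz"); W=pts("scene",f["d"])
for u,v in((352,140),(400,160),(352,60),(300,20),(250,2),(265,150),(120,130),(195,65),(160,100),(90,150),(60,180),(330,170)): print((u,v),np.round(W[v,u],2))
m=(W[...,0]>.25)&(W[...,0]<.78)&(W[...,1]<.5)&(W[...,1]>-.6)&(W[...,2]>.1)
for z in (.1,.15,.2,.25,.3,.35,.4,.5,.6):
    q=W[m&(W[...,2]>z)&(W[...,2]<z+.05)]
    if len(q): print(z,len(q),q.min(0).round(2),q.max(0).round(2))
```

```text
(352, 140) [ 0.72 -0.07  0.2 ]
(400, 160) [ 0.8  -0.16  0.16]
(352, 60) [0.78 0.03 0.38]
(300, 20) [0.96 0.58 0.5 ]
(250, 2) [0.69 0.44 0.54]
(265, 150) [0.58 0.14 0.15]
(120, 130) [0.24 0.46 0.18]
(195, 65) [0.51 0.49 0.36]
(160, 100) [0.39 0.52 0.25]
(90, 150) [0.15 0.5  0.12]
(60, 180) [ 0.07 -0.06  0.21]
(330, 170) [0.75 0.05 0.08]
0.1 1869 [ 0.25 -0.15  0.1 ] [0.78 0.5  0.15]
0.15 2946 [ 0.25 -0.15  0.15] [0.78 0.5  0.2 ]
0.2 2814 [ 0.25 -0.14  0.2 ] [0.78 0.5  0.25]
0.25 1378 [ 0.35 -0.07  0.25] [0.78 0.5  0.3 ]
0.3 392 [ 0.42 -0.02  0.3 ] [0.78 0.5  0.35]
0.35 31 [0.5  0.48 0.35] [0.53 0.5  0.36]
0.4 34 [0.77 0.13 0.44] [0.78 0.23 0.45]
0.5 509 [0.68 0.23 0.5 ] [0.78 0.48 0.55]
```

>>> move_arm(
  rows=[
    [0,0,-0.04,0,1],
    [0,0,-0.08,0,1],
    [0,0,-0.12,0,1],
    [-0.02,-0.036,-0.12,-0.1,1],
    [-0.04,-0.072,-0.12,-0.2,1],
    [-0.06,-0.108,-0.12,-0.333,1],
    [-0.08,-0.144,-0.12,-0.333,1],
    [-0.1,-0.18,-0.12,-0.333,1],
    [-0.12,-0.216,-0.12,-0.333,1],
    [-0.14,-0.252,-0.12,-0.333,1],
    [-0.16,-0.288,-0.12,-0.333,1],
    [-0.18,-0.324,-0.12,-0.333,1],
  ],
)

```text
time_s: 1.15
tool_pos: [0.2844, 0.2711, 0.3511]
orientation: [[-1.0, -0.001, 0.0], [-0.001, 1.0, 0.0], [-0.0, 0.0, -1.0]]
wrist_force: [0.8, -0.7, 0.3]
gripper_width: 1.003
grip_force: 0.0
```

>>> move_arm(
  rows=[
    [-0.03,-0.02,0,0,1],
    [-0.06,-0.05,0,0,1],
    [-0.08,-0.085,0,0,1],
    [-0.1,-0.12,0,0,1],
    [-0.12,-0.15,0,0,1],
    [-0.13,-0.18,0,0,1],
    [-0.13,-0.22,0,0,1],
    [-0.13,-0.26,0,0,1],
    [-0.13,-0.3,0,0,1],
    [-0.13,-0.34,0,0,1],
    [-0.13,-0.38,0,0,1],
    [-0.13,-0.4,0,0,1],
  ],
)

```text
time_s: 2.15
tool_pos: [0.4142, -0.1304, 0.351]
orientation: [[-1.0, 0.002, -0.0], [0.002, 1.0, -0.001], [0.0, -0.001, -1.0]]
wrist_force: [1.1, 0.3, 0.5]
gripper_width: 1.003
grip_force: 0.0
```

```bash
cat >> h.py <<'E'
# approx centres and (z-window, radius) for top faces of the parts
PARTS=dict(bearing=(.648,-.224,.008,.0235),tall=(.448,-.307,.012,.018),gear=(.583,-.34,.005,.022),low=(.433,.292,.004,.014),cap=(.459,.15,.011,.015),stand=(.493,-.108,.018,.04),tip=(.493,-.108,.07,.012))
def meas(W,n,zmin,zmax,x0,y0,r):
    """enclosing circle centre of points above zmin near (x0,y0)"""
    with np.errstate(invalid='ignore'):
        m=(W[...,2]>zmin)&(W[...,2]<zmax)&(np.hypot(W[...,0]-x0,W[...,1]-y0)<r+.02)
    q=W[m]
    if len(q)<10: return None
    k,lab,stt,_=cv2.connectedComponentsWithStats(m.astype(np.uint8))
    i=1+np.argmax(stt[1:,4]); mm=lab==i; q=W[mm]
    (cx,cy),rr=cv2.minEnclosingCircle((q[:,:2]*1000).astype(np.float32))
    ext=[(np.percentile(q[:,j],1)+np.percentile(q[:,j],99))/2 for j in(0,1)]
    vv,uu=np.nonzero(mm)
    print(n,len(q),"circle",round(cx,1),round(cy,1),"r",round(rr,1),"ext mid",np.round(np.array(ext)*1000,1),"mean",np.round(q.mean(0)*1000,1),"zmed",round(float(np.median(q[:,2]))*1000,1),"px",uu.mean().round(),vv.mean().round())
E
python3 - <<'E'
from h import *
s=sensors.observe(); im,d=capture("wrist"); save("w1",im); np.savez("/tmp/w1.npz",im=im,d=d,p=s["tool_pos"],o=s["orientation"])
W=pts("wrist",d,s); print(np.round(s["tool_pos"],4), s["qpos"])
print("table",[np.nanmedian(W[v-4:v+5,u-4:u+5,2]).round(4) for u,v in((280,230),(200,180),(350,150))])
for n,(x,y,z,r) in PARTS.items(): meas(W,n,z,z+.02,x,y,r)
E
```

```text
[ 0.4142 -0.1304  0.351 ] [-3.63346390e-01 -4.17800996e-01  1.72509604e+00 -7.02273627e-04
  1.83446440e+00 -1.93232943e+00]
table [np.float64(0.009), np.float64(0.0006), np.float64(0.0006)]
bearing 404 circle 653.3 -217.5 r 24.0 ext mid [ 653.  -217.4] mean [ 652.2 -217.5   12. ] zmed 12.1 px 223.0 289.0
tall 258 circle 450.8 -300.3 r 18.3 ext mid [ 450.7 -300.1] mean [ 450.4 -299.7   16.2] zmed 16.3 px 162.0 178.0
gear 427 circle 588.7 -334.2 r 22.2 ext mid [ 588.4 -334.3] mean [ 586.9 -332.9   11.3] zmed 10.9 px 153.0 256.0
low 246 circle 433.2 296.3 r 15.0 ext mid [432.9 296.3] mean [432.6 296.    7.9] zmed 8.2 px 549.0 165.0
cap 297 circle 461.5 160.1 r 15.1 ext mid [461.  159.4] mean [460.7 158.7  15.8] zmed 16.1 px 459.0 184.0
stand 1016 circle 494.5 -104.8 r 38.5 ext mid [ 493.5 -106.2] mean [ 489.9 -106.4   25.3] zmed 24.8 px 288.0 204.0
tip 80 circle 493.7 -104.9 r 5.9 ext mid [ 493.5 -104.8] mean [ 492.1 -105.2   82.5] zmed 83.6 px 291.0 219.0
```

View pics/w1.png

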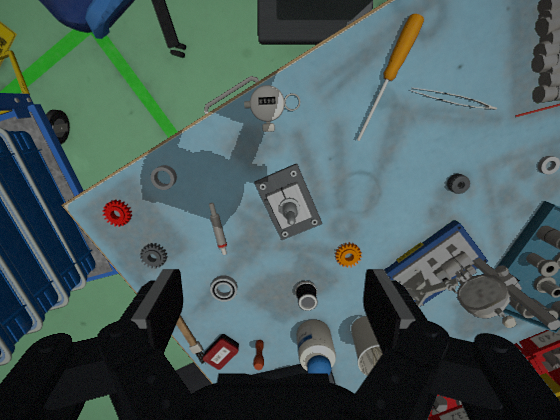

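The view shows the stand tip at (291,219), bearing (223,289), tall spacer (162,178), gear (153,256), low spacer (549,165) and cap (459,184). Radii and heights all match. I'll go for the bearing.

>>> move_arm(
  rows=[
    [-0.035,-0.013,0,0,1],
    [-0.07,-0.026,0,0,1],
    [-0.105,-0.04,0,0,1],
    [-0.14,-0.052,0,0,1],
    [-0.175,-0.065,0,0,1],
    [-0.21,-0.078,0.02,0,1],
    [-0.239,-0.087,0.05,0,1],
    [-0.239,-0.087,0.09,0,1],
    [-0.239,-0.087,0.13,0,1],
    [-0.239,-0.087,0.17,0,1],
    [-0.239,-0.087,0.21,0,1],
    [-0.239,-0.087,0.24,0,1],
  ],
)

```text
time_s: 3.2
tool_pos: [0.6528, -0.2134, 0.1072]
orientation: [[-1.0, -0.0, -0.003], [-0.0, 1.0, 0.001], [0.003, 0.001, -1.0]]
wrist_force: [0.6, 0.6, -0.6]
gripper_width: 0.997
grip_force: 0.0
```

Run:
```python
from h import *
s=sensors.observe(); im,d=capture("wrist"); save("w2",im)
W=pts("wrist",d,s); print(np.round(s["tool_pos"],4))
meas(W,"bearing",.008,.02,.653,-.2175,.0235)
meas(W,"anything low",.008,.02,.653,-.2175,.06)
```

```text
[ 0.6528 -0.2134  0.1072]
bearing 1990 circle 653.3 -217.6 r 23.7 ext mid [ 652.8 -217.8] mean [ 652.3 -217.7   12.1] zmed 12.2 px 266.0 207.0
anything low 1990 circle 653.3 -217.6 r 23.7 ext mid [ 652.8 -217.8] mean [ 652.3 -217.7   12.1] zmed 12.2 px 266.0 207.0
```

View pics/w2.png

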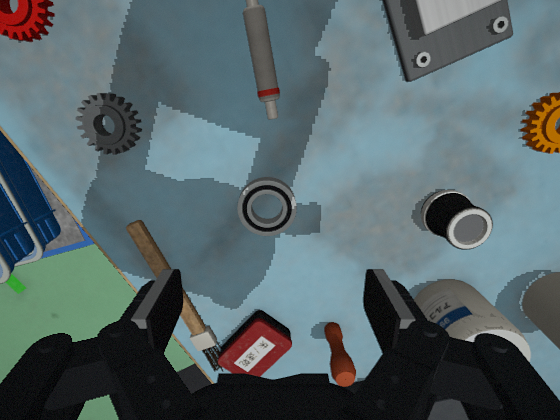

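The bearing is at (266,207), and its position hasn't changed. I'll descend.

>>> move_arm(
  rows=[
    [0,0,0.03,0,1],
    [0,0,0.06,0,1],
    [0,0,0.085,0,1],
    [0,0,0.095,0,1],
    [0,0,0.1,0,1],
    [0,0,0.1,0,1],
    [0,0,0.1,0,1],
  ],
)

```text
time_s: 3.83
tool_pos: [0.6547, -0.2142, 0.0132]
orientation: [[-1.0, -0.0, 0.002], [-0.0, 1.0, -0.001], [-0.002, -0.001, -1.0]]
wrist_force: [-0.8, -0.3, 0.3]
gripper_width: 1.005
grip_force: 0.0
```

>>> move_arm(
  rows=[
    [0.001,-0.0035,0.006,0,1],
    [0.0015,-0.0035,0.01,0,0.6],
    [0.0015,-0.0035,0.011,0,0],
    [0.0015,-0.0035,0.011,0,-0.2],
    [0.0015,-0.0035,0.011,0,-0.4],
    [0.0015,-0.0035,0.011,0,-0.5],
    [0.0015,-0.0035,0.011,0,-0.5],
    [0.0015,-0.0035,0.011,0,-0.5],
  ],
  squeeze=40,
)

```text
time_s: 4.5
tool_pos: [0.6526, -0.2176, 0.0007]
orientation: [[-1.0, -0.0, 0.0], [-0.0, 1.0, -0.0], [-0.0, -0.0, -1.0]]
wrist_force: [-0.4, 0.3, 3.7]
gripper_width: 0.529
grip_force: 41.3
```

>>> move_arm(
  rows=[
    [0,0,-0.005,0,-0.5],
    [0,0,-0.03,0,-0.5],
    [0,0,-0.065,0,-0.5],
    [0,0,-0.1,0,-0.5],
    [0,0,-0.13,0,-0.5],
    [0,0,-0.13,0,-0.5],
    [0,0,-0.13,0,-0.5],
  ],
)

```text
time_s: 5.08
tool_pos: [0.6531, -0.2177, 0.1326]
orientation: [[-1.0, -0.0, 0.003], [-0.0, 1.0, -0.001], [-0.003, -0.001, -1.0]]
wrist_force: [0.6, 0.6, -2.0]
gripper_width: 0.522
grip_force: 41.2
```

```bash
cat >> h.py <<'E'
def held(name,ref):
    s=sensors.observe(); im,d=capture("wrist"); save(name,im); np.savez("/tmp/"+name+".npz",im=im,d=d)
    W=pts("wrist",d,s); t=np.array(s["tool_pos"]); print("tcp",np.round(t*1000,1),"grip",s["grip_force"],s["gripper_width"])
    L=W-t
    return im,d,W,L,s
E
python3 - <<'E'
from h import *
im,d,W,L,s=held("w3",0)
m=(np.abs(L[...,0])<.03)&(np.abs(L[...,1])<.0235)&(L[...,2]>-.005)&(L[...,2]<.03)
vv,uu=np.nonzero(m); print(len(vv),uu.min(),uu.max(),vv.min(),vv.max()); print(np.percentile(L[m]*1000,[1,50,99],axis=0).round(1))
E
```

```text
tcp [ 653.1 -217.7  132.6] grip 41.15094065666199 0.52218018796727
6994 214 328 230 328
[[-22.4 -22.4   0.5]
 [ -2.3   0.3  11.3]
 [ 22.3  23.1  28.7]]
```

View pics/w3.png

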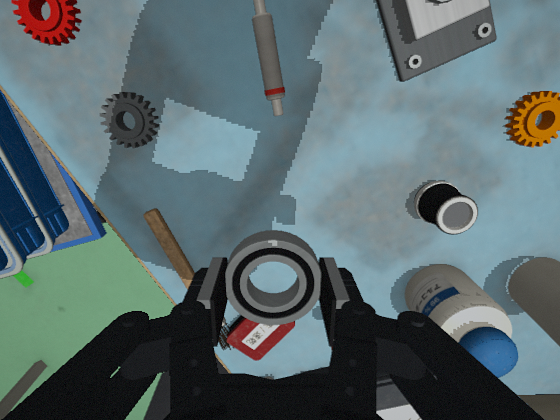

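The bearing is held level, centred at (272,283). Next I'll measure its centre in the tool frame.

```bash
cat >> h.py <<'E'
def top(L,z0,z1,rmax):
    m=(np.hypot(L[...,0],L[...,1])<rmax)&(L[...,2]>z0)&(L[...,2]<z1)
    q=L[m]*1000; h=cv2.convexHull(q[:,:2].astype(np.float32))
    # only front-facing arc away from pads: algebraic circle fit over hull points with |y|<0.75 rmax
    h=h[:,0]; h=h[np.abs(h[:,1])<750*rmax]
    A=np.c_[2*h,np.ones(len(h))]; c=np.linalg.lstsq(A,(h**2).sum(1),rcond=None)[0]
    print("n",len(q),"centre",c[:2].round(2),"r",np.sqrt(c[2]+c[0]**2+c[1]**2).round(2),"z",np.median(q[:,2]).round(1),"x ext",np.percentile(q[:,0],[1,99]).round(1),"circ",cv2.minEnclosingCircle(q[:,:2].astype(np.float32)))
E
python3 - <<'E'
from h import *
f=np.load("/tmp/w3.npz"); s=sensors.observe(); L=pts("wrist",f["d"],s)-np.array(s["tool_pos"])
top(L,.0095,.014,.0255)
E
```

```text
n 4990 centre [0.88 0.19] r 23.74 z 11.4 x ext [-21.9  22.6] circ ((-0.38681650161743164, -0.06140027195215225), 25.19957733154297)
```

>>> move_arm(
  rows=[
    [0.025,0.018,0,0,-0.5],
    [0.05,0.036,0,0,-0.5],
    [0.08,0.056,0,0,-0.5],
    [0.11,0.077,0,0,-0.5],
    [0.135,0.095,0,0,-0.5],
    [0.152,0.107,0,0,-0.5],
    [0.16,0.1125,0,0,-0.5],
    [0.16,0.1125,0,0,-0.5],
    [0.16,0.1125,0,0,-0.5],
  ],
)

```text
time_s: 5.88
tool_pos: [0.4926, -0.1052, 0.1299]
orientation: [[-1.0, -0.0, -0.0], [-0.0, 1.0, -0.0], [0.0, -0.0, -1.0]]
wrist_force: [0.2, -0.5, -1.1]
gripper_width: 0.523
grip_force: 41.2
```

>>> move_arm(
  rows=[
    [-0.0007,0,0.02,0,-0.5],
    [-0.0007,0,0.045,0,-0.5],
    [-0.0007,0,0.06,0,-0.5],
    [-0.0007,0,0.065,0,-0.5],
    [-0.0007,0,0.065,0,-0.5],
  ],
)

```text
time_s: 6.3
tool_pos: [0.493, -0.1054, 0.0637]
orientation: [[-1.0, 0.0, -0.003], [0.0, 1.0, 0.001], [0.003, 0.001, -1.0]]
wrist_force: [-0.1, 0.2, -0.4]
gripper_width: 0.524
grip_force: 41.1
```

Run:
```python
from h import *
im,d,W,L,s=held("w4",0)
top(L,.0095,.014,.0255)
t=np.array(s["tool_pos"])
m=(np.hypot(L[...,0],L[...,1])<.011)&(L[...,2]>.016)&(L[...,2]<.04)
q=W[m]*1000; print(len(q))
if len(q)>20:
    for z in (75,80,84): 
        k=q[np.abs(q[:,2]-z)<2]; 
        if len(k): print(z,len(k),k[:,:2].min(0).round(1),k[:,:2].max(0).round(1))
save("w4c",cv2.resize(im[180:360,170:380],(700,600)))
```

```text
tcp [ 493.  -105.4   63.7] grip 41.14347070455551 0.5242455694477216
n 5104 centre [0.84 0.69] r 23.73 z 11.5 x ext [-21.9  22.7] circ ((-0.339962899684906, 0.0027581381145864725), 25.335874557495117)
564
80 68 [ 488.  -110.6] [493.8 -99.1]
84 275 [ 488.1 -110.6] [498.7 -99.1]
```

View pics/w4c.png

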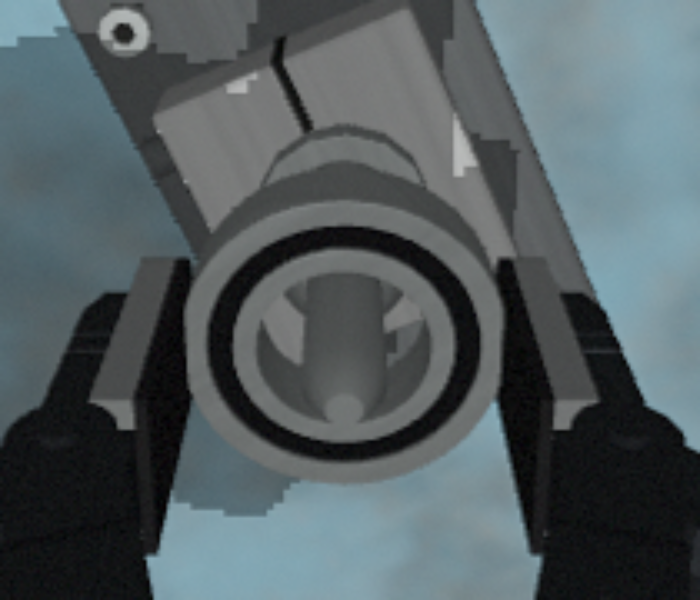

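The shaft is centred in the bore, both at column ≈345, so I'll keep lowering.

>>> move_arm(
  rows=[
    [0,0.0003,0.008,0,-0.5],
    [0,0.0003,0.016,0,-0.5],
    [0,0.0003,0.023,0,-0.5],
    [0,0.0003,0.029,0,-0.5],
    [0,0.0003,0.033,0,-0.5],
    [0,0.0003,0.033,0,-0.5],
  ],
)

```text
time_s: 6.85
tool_pos: [0.4927, -0.1046, 0.0313]
orientation: [[-1.0, -0.0, -0.001], [-0.0, 1.0, 0.0], [0.001, 0.0, -1.0]]
wrist_force: [-0.5, 0.0, -1.2]
gripper_width: 0.53
grip_force: 41.2
```

>>> move_arm(
  rows=[
    [0,0,0.001,0,-0.5],
    [0,0,0.001,0,0],
    [0,0,0.001,0,0.5],
    [0,0,0.001,0,1],
    [0,0,-0.02,0,1],
    [0,0,-0.05,0,1],
    [0,0,-0.085,0,1],
    [0,0,-0.12,0,1],
    [0.01,-0.04,-0.14,0,1],
    [0.02,-0.08,-0.14,0,1],
    [0.03,-0.12,-0.14,0,1],
    [0.04,-0.155,-0.14,0,1],
  ],
)

```text
time_s: 7.85
tool_pos: [0.4526, -0.2615, 0.1734]
orientation: [[-1.0, -0.001, 0.002], [-0.001, 1.0, -0.001], [-0.002, -0.001, -1.0]]
wrist_force: [1.0, 0.5, 0.5]
gripper_width: 0.997
grip_force: 0.0
```

Run:
```python
from h import *
im,d=capture("scene"); W=pts("scene",d)
meas(W,"bearing",.036,.05,.493,-.105,.0235)
im,d,W,L,s=held("w5",0)
meas(W,"tall",.012,.02,.4507,-.300,.018)
meas(W,"bearing",.038,.046,.493,-.105,.0235)
meas(W,"gear",.005,.02,.588,-.334,.022)
```

```text
bearing 151 circle 492.6 -105.1 r 24.6 ext mid [ 492.6 -105.6] mean [ 489.5 -111.3   41.1] zmed 40.4 px 280.0 224.0
tcp [ 450.8 -266.6  172.9] grip 0.0 0.995000007900156
tall 602 circle 450.4 -300.8 r 18.2 ext mid [ 450.2 -300.5] mean [ 449.9 -300.4   16.3] zmed 16.5 px 238.0 186.0
bearing 1319 circle 493.8 -104.3 r 24.0 ext mid [ 493.4 -105.1] mean [ 490.4 -108.    42.1] zmed 42.2 px 442.0 235.0
gear 942 circle 588.1 -334.6 r 22.4 ext mid [ 587.7 -334.3] mean [ 586.  -333.8   11.3] zmed 10.9 px 213.0 301.0
```

>>> move_arm(
  rows=[
    [0,-0.015,0.02,0,1],
    [0,-0.03,0.05,0,1],
    [0,-0.034,0.085,0,1],
    [0,-0.034,0.12,0,1],
    [0,-0.034,0.15,0,1],
    [0,-0.034,0.162,0,0.6],
    [0,-0.034,0.168,0,0.2],
    [0,-0.034,0.168,0,-0.2],
    [0,-0.034,0.168,0,-0.5],
    [0,-0.034,0.168,0,-0.7],
    [0,-0.034,0.168,0,-0.7],
    [0,-0.034,0.168,0,-0.7],
  ],
  squeeze=35,
)

```text
time_s: 8.95
tool_pos: [0.4542, -0.2943, 0.0065]
orientation: [[-1.0, -0.0, 0.003], [-0.0, 1.0, -0.002], [-0.003, -0.002, -1.0]]
wrist_force: [0.4, 1.4, 8.3]
gripper_width: 0.399
grip_force: 35.6
```

>>> move_arm(
  rows=[
    [0,0,-0.005,0,-0.7],
    [0,0,-0.03,0,-0.7],
    [0,0,-0.065,0,-0.7],
    [0,0,-0.1,0,-0.7],
    [0,0,-0.13,0,-0.7],
    [0,0,-0.13,0,-0.7],
    [0,0,-0.13,0,-0.7],
  ],
)

```text
time_s: 9.53
tool_pos: [0.4538, -0.2942, 0.1371]
orientation: [[-1.0, -0.0, 0.004], [-0.0, 1.0, -0.003], [-0.004, -0.003, -1.0]]
wrist_force: [-0.4, 0.6, -2.6]
gripper_width: 0.4
grip_force: 35.1
```

Run:
```python
from h import *
im,d,W,L,s=held("w6",0)
m=(np.hypot(L[...,0],L[...,1])<.025)&(np.abs(L[...,1])<.0185)&(L[...,2]>-.01)&(L[...,2]<.03)
print(np.percentile(L[m]*1000,[1,50,99],axis=0).round(1)); zt=np.percentile(L[m][:,2],90)
print(np.histogram(L[m][:,2]*1000,bins=range(-10,31,2)))
top(L,.010,.016,.0225)
save("w6c",cv2.resize(im[180:360,170:380],(700,600)))
```

```text
tcp [ 453.8 -294.2  137.1] grip 35.13392196458881 0.3996405352746294
[[-20.6 -17.8  -5.2]
 [ -3.9   0.3   9.5]
 [ 13.8  17.8  29. ]]
(array([   0,   12,  133,  228,  213,  212,  242,  244,  278, 1324,  903,
         69,   53,   67,   67,   63,   78,   69,   89,   79]), array([-10,  -8,  -6,  -4,  -2,   0,   2,   4,   6,   8,  10,  12,  14,
        16,  18,  20,  22,  24,  26,  28,  30]))
n 1055 centre [-2.65 -1.94] r 18.01 z 10.4 x ext [-19.7  13.9] circ ((-1.506762981414795, 0.008361171931028366), 21.773950576782227)
```

View pics/w6c.png

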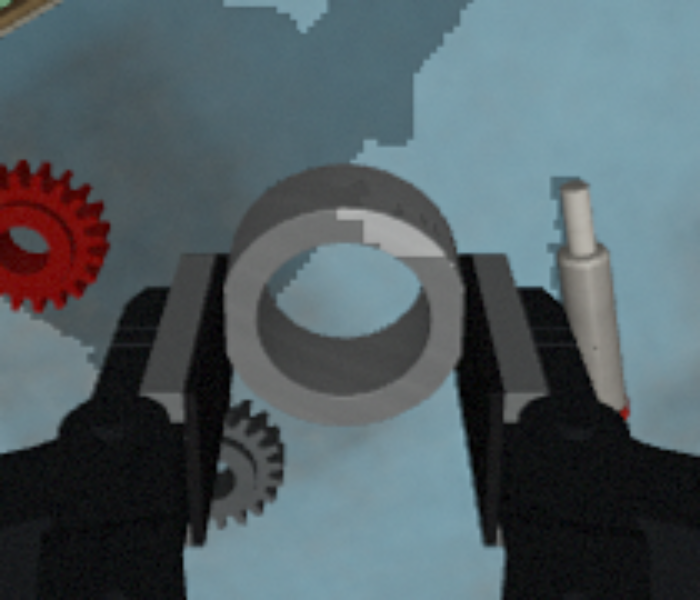

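The spacer is held level with its centre about 3.4 mm off in x, which I'll compensate for.

>>> move_arm(
  rows=[
    [-0.008,0.035,0,0,-0.7],
    [-0.016,0.07,0,0,-0.7],
    [-0.024,0.105,0,0,-0.7],
    [-0.032,0.14,0,0,-0.7],
    [-0.038,0.165,0,0,-0.7],
    [-0.041,0.182,0,0,-0.7],
    [-0.043,0.189,0,0,-0.7],
    [-0.043,0.189,0,0,-0.7],
    [-0.043,0.189,0.025,0,-0.7],
    [-0.043,0.189,0.05,0,-0.7],
    [-0.043,0.189,0.057,0,-0.7],
    [-0.043,0.189,0.057,0,-0.7],
  ],
)

```text
time_s: 10.58
tool_pos: [0.4947, -0.1053, 0.0751]
orientation: [[-1.0, 0.001, -0.004], [0.001, 1.0, 0.001], [0.004, 0.001, -1.0]]
wrist_force: [0.0, 0.1, -0.6]
gripper_width: 0.4
grip_force: 35.2
```

Run:
```python
from h import *
im,d,W,L,s=held("w7",0)
top(L,.008,.013,.0225)
m=(np.hypot(L[...,0]+.0034,L[...,1])<.0115)&(W[...,2]>.06)&(W[...,2]<.1)
q=W[m]*1000; print(len(q)); k=q[(q[:,2]>79)]; print(len(k),k[:,:2].min(0).round(1),k[:,:2].max(0).round(1),k[:,2].max())
m=(np.abs(L[...,0])<.025)&(np.abs(L[...,1])<.0175)&(np.abs(L[...,2]-.0095)<.0025); print(np.percentile(W[m]*1000,[1,99],axis=0).round(1))
save("w7c",cv2.resize(im[180:360,170:380],(700,600)))
```

```text
tcp [ 494.7 -105.3   75.1] grip 35.17893139156513 0.39998697670561195
n 2569 centre [-2.25 -0.92] r 18.82 z 9.9 x ext [-20.2  14.5] circ ((-1.839097023010254, -0.011447090655565262), 21.65700340270996)
772
495 [ 480.1 -114. ] [498.7 -99.1] 90.05791899837165
[[ 474.4 -121.8   82.2]
 [ 509.2  -88.    86.7]]
```

View pics/w7c.png

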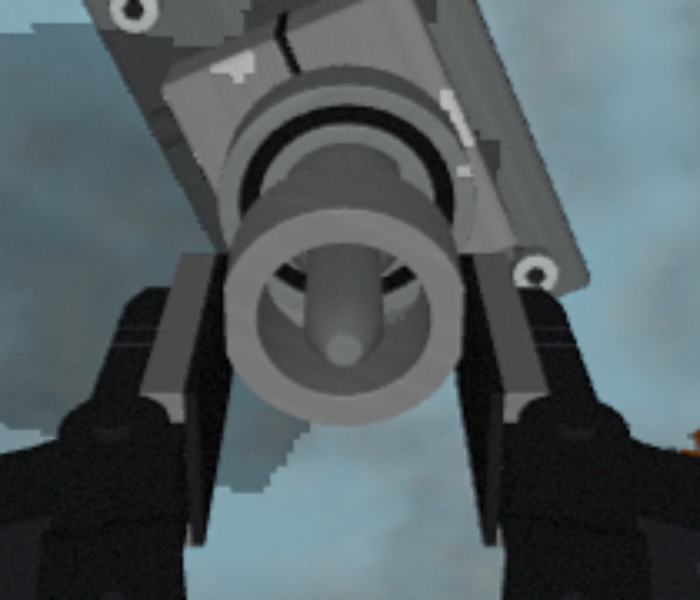

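>>> move_arm(
  rows=[
    [0,0,0,0,-0.7],
    [0,0,0.003,0,-0.7],
    [0,0,0.003,0,-0.7],
  ],
)

```text
time_s: 10.88
tool_pos: [0.4964, -0.105, 0.075]
orientation: [[-1.0, 0.0, 0.001], [0.0, 1.0, -0.0], [-0.001, -0.0, -1.0]]
wrist_force: [0.1, 0.5, -0.7]
gripper_width: 0.4
grip_force: 35.2
```

>>> move_arm(
  rows=[
    [-0.0003,0,0.006,0,-0.7],
    [-0.0003,0,0.012,0,-0.7],
    [-0.0003,0,0.018,0,-0.7],
    [-0.0003,0,0.022,0,-0.7],
    [-0.0003,0,0.025,0,-0.7],
    [-0.0003,0,0.025,0,-0.7],
  ],
)

```text
time_s: 11.38
tool_pos: [0.4963, -0.1047, 0.0489]
orientation: [[-1.0, -0.0, -0.001], [-0.0, 1.0, 0.0], [0.001, 0.0, -1.0]]
wrist_force: [-0.1, 0.2, -0.7]
gripper_width: 0.394
grip_force: 35.2
```

>>> move_arm(
  rows=[
    [0,0,0.001,0,-0.7],
    [0,0,0.001,0,-0.2],
    [0,0,0.001,0,0.4],
    [0,0,0.001,0,1],
    [0,0,-0.03,0,1],
    [0,0,-0.065,0,1],
    [0,0,-0.1,0,1],
    [-0.015,-0.035,-0.12,0,1],
    [-0.03,-0.07,-0.12,0,1],
    [-0.045,-0.105,-0.12,0,1],
    [-0.06,-0.14,-0.12,0,1],
    [-0.075,-0.175,-0.12,0,1],
  ],
)

```text
time_s: 12.38
tool_pos: [0.5719, -0.2816, 0.1693]
orientation: [[-1.0, -0.0, 0.0], [-0.0, 1.0, -0.0], [-0.0, -0.0, -1.0]]
wrist_force: [-0.3, 0.7, 0.1]
gripper_width: 1.004
grip_force: 0.0
```

>>> move_arm(
  rows=[
    [-0.01,-0.03,0.02,0,1],
    [-0.017,-0.055,0.05,0,1],
    [-0.017,-0.055,0.08,0,1],
    [-0.017,-0.055,0.08,0,1],
    [-0.017,-0.055,0.08,0,1],
  ],
)

```text
time_s: 12.8
tool_pos: [0.5877, -0.3342, 0.088]
orientation: [[-1.0, 0.0, -0.003], [0.0, 1.0, 0.002], [0.003, 0.002, -1.0]]
wrist_force: [0.2, -0.1, 0.2]
gripper_width: 0.997
grip_force: 0.0
```

Run:
```python
from h import *
im,d=capture("scene"); W=pts("scene",d)
meas(W,"tall",.053,.0625,.493,-.105,.018)
im,d,W,L,s=held("w8",0)
meas(W,"gear",.005,.02,.588,-.334,.022)
meas(W,"gearhub",.0125,.02,.588,-.334,.014)
meas(W,"tall",.055,.062,.493,-.105,.018)
```

```text
tall 83 circle 492.4 -104.1 r 18.8 ext mid [ 492.1 -104.4] mean [ 490.7 -107.9   56.1] zmed 56.2 px 280.0 218.0
tcp [ 588.6 -334.4   90.4] grip 0.0 0.9973242093052536
gear 2061 circle 588.6 -334.5 r 22.1 ext mid [ 588.  -334.4] mean [ 586.9 -334.4   11.7] zmed 11.1 px 272.0 213.0
gearhub 787 circle 588.3 -334.4 r 14.1 ext mid [ 588.4 -334.4] mean [ 588.1 -334.5   14.5] zmed 14.5 px 272.0 216.0
```

>>> move_arm(
  rows=[
    [0,0,0.03,0,1],
    [0,0,0.06,0,1],
    [0,0,0.08,0,0.8],
    [0,0,0.086,0,0.5],
    [0,0,0.088,0,0.2],
    [0,0,0.088,0,-0.2],
    [0,0,0.088,0,-0.5],
    [0,0,0.088,0,-0.6],
    [0,0,0.088,0,-0.6],
    [0,0,0.088,0,-0.6],
  ],
)

```text
time_s: 13.73
tool_pos: [0.5894, -0.3351, 0.0037]
orientation: [[-1.0, -0.0, 0.003], [-0.0, 1.0, -0.001], [-0.003, -0.001, -1.0]]
wrist_force: [-1.5, 1.9, 8.6]
gripper_width: 0.484
grip_force: 36.4
```

>>> move_arm(
  rows=[
    [0,0,-0.005,0,-0.6],
    [0,0,-0.03,0,-0.6],
    [0,0,-0.065,0,-0.6],
    [0,0,-0.1,0,-0.6],
    [0,0,-0.14,0,-0.6],
    [0,0,-0.14,0,-0.6],
    [0,0,-0.14,0,-0.6],
    [0,0,-0.14,0,-0.6],
  ],
)

```text
time_s: 14.4
tool_pos: [0.5882, -0.3346, 0.1414]
orientation: [[-1.0, -0.0, 0.0], [-0.0, 1.0, -0.0], [-0.0, -0.0, -1.0]]
wrist_force: [-0.3, 0.6, -2.1]
gripper_width: 0.483
grip_force: 35.8
```

Run:
```python
from h import *
im,d,W,L,s=held("w9",0)
m=(np.hypot(L[...,0],L[...,1])<.025)&(L[...,2]>-.01)&(L[...,2]<.03)
print(np.histogram(L[m][:,2]*1000,bins=range(-10,31,1))[0])
zt=[ ]
save("w9c",cv2.resize(im[180:360,170:380],(700,600)))
m=(np.hypot(L[...,0],L[...,1])<.016)&(L[...,2]>.0125)&(L[...,2]<.017); q=L[m]*1000
if len(q): print(len(q),np.percentile(q,[1,99],axis=0).round(1),cv2.minEnclosingCircle(q[:,:2].astype(np.float32)))
meas(W,"tall",.055,.062,.493,-.105,.018)
```

```text
tcp [ 588.2 -334.6  141.4] grip 35.84861875511706 0.48303652120413415
[   0    0    0    0    0    0   23   84   83  106  129  135  156  174
  202  384 1330  645  132  305 1066  495   38   40   41   33   36   38
   46   42   31   49   39   40   53   43   45   60   42   48]
```

View pics/w9c.png

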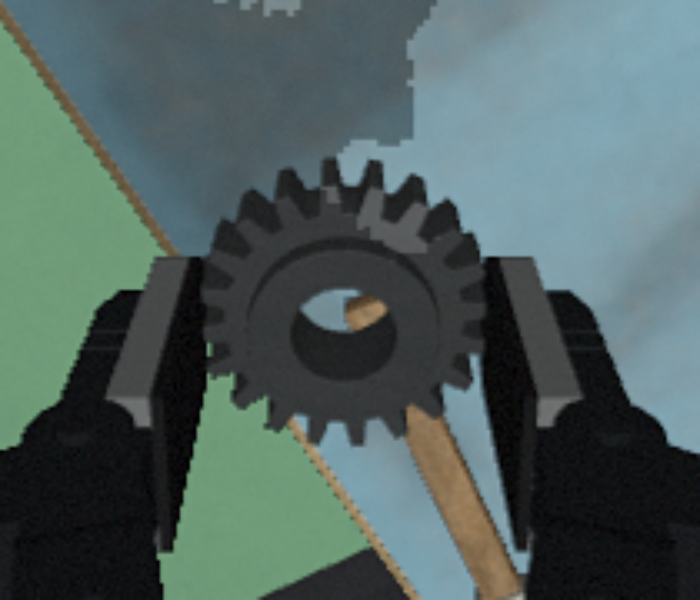

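The gear is held level. Next, its hub centre.

Run:
```python
from h import *
f=np.load("/tmp/w9.npz"); s=sensors.observe(); W=pts("wrist",f["d"],s); L=W-np.array(s["tool_pos"])
m=(np.hypot(L[...,0],L[...,1])<.018)&(L[...,2]>.0090)&(L[...,2]<.0125); q=L[m]*1000
print(len(q),np.percentile(q,[1,99],axis=0).round(1),cv2.minEnclosingCircle(q[:,:2].astype(np.float32)))
for i,(a,b) in enumerate(((-16,-6),(6,16))):
    print("tilt x",np.median(q[(q[:,0]>a)&(q[:,0]<b),2]).round(2),"y",np.median(q[(q[:,1]>a)&(q[:,1]<b),2]).round(2))
```

```text
1769 [[-14.4 -12.6   9.1]
 [ 12.2  13.6  11.9]] ((-0.775581419467926, 0.8690769672393799), 14.45659351348877)
tilt x 10.67 y 10.65
tilt x 10.62 y 10.7
```

>>> move_arm(
  rows=[
    [0.014,0.035,0,0,-0.6],
    [0.028,0.07,0,0,-0.6],
    [0.043,0.105,0,0,-0.6],
    [0.057,0.14,0,0,-0.6],
    [0.072,0.175,0,0,-0.6],
    [0.084,0.205,0,0,-0.6],
    [0.091,0.222,0,0,-0.6],
    [0.094,0.229,0,0,-0.6],
    [0.094,0.229,0,0,-0.6],
    [0.094,0.229,0.02,0,-0.6],
    [0.094,0.229,0.037,0,-0.6],
    [0.094,0.229,0.037,0,-0.6],
  ],
)

```text
time_s: 15.45
tool_pos: [0.4932, -0.1063, 0.1005]
orientation: [[-1.0, 0.0, -0.005], [0.0, 1.0, 0.001], [0.005, 0.001, -1.0]]
wrist_force: [-1.5, -0.2, -1.5]
gripper_width: 0.485
grip_force: 35.9
```

>>> move_arm(
  rows=[
    [0,0,0,0,-0.6],
    [0,0,0,0,-0.6],
  ],
)

```text
time_s: 15.62
tool_pos: [0.4948, -0.1064, 0.1049]
orientation: [[-1.0, 0.001, -0.0], [0.001, 1.0, -0.0], [0.0, -0.0, -1.0]]
wrist_force: [0.5, -0.4, -1.1]
gripper_width: 0.486
grip_force: 35.9
```

Run:
```python
from h import *
im,d,W,L,s=held("w10",0)
m=(np.hypot(L[...,0],L[...,1])<.018)&(L[...,2]>.0090)&(L[...,2]<.0125); q=W[m]*1000
print(len(q),cv2.minEnclosingCircle(q[:,:2].astype(np.float32)))
save("w10c",cv2.resize(im[180:360,170:380],(700,600)))
```

```text
tcp [ 494.8 -106.4  104.9] grip 35.92241365229711 0.4856164984369252
1757 ((493.8110046386719, -105.59271240234375), 14.712320327758789)
```

View pics/w10c.png

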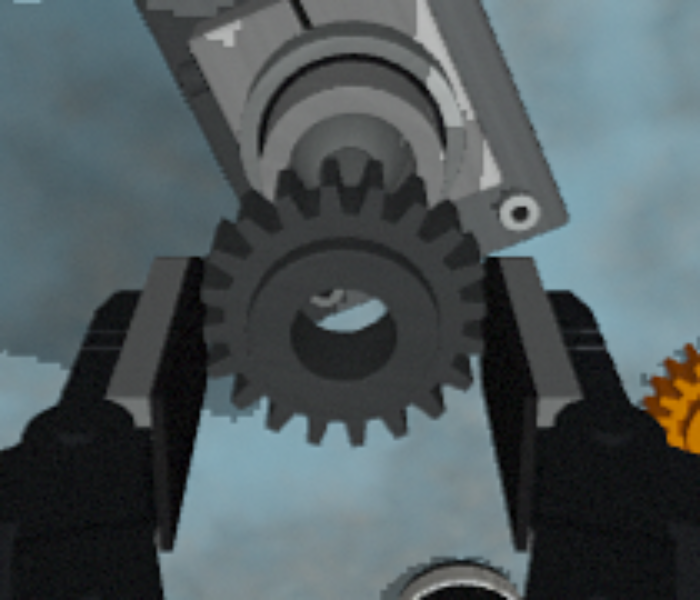

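The gear's bore is at column 344 and the shaft at 351, about 1 mm off in y. I'll correct that while lowering.

>>> move_arm(
  rows=[
    [0,0.0011,0.005,0,-0.6],
    [0,0.0011,0.012,0,-0.6],
    [0,0.0011,0.02,0,-0.6],
    [0,0.0011,0.028,0,-0.6],
    [0,0.0011,0.035,0,-0.6],
    [0,0.0011,0.04,0,-0.6],
    [0,0.0011,0.041,0,-0.6],
    [0,0.0011,0.041,0,-0.6],
  ],
)

```text
time_s: 16.33
tool_pos: [0.4942, -0.1045, 0.0628]
orientation: [[-1.0, -0.0, -0.001], [-0.0, 1.0, 0.0], [0.001, 0.0, -1.0]]
wrist_force: [-0.4, -1.2, -2.0]
gripper_width: 0.484
grip_force: 35.9
```

>>> move_arm(
  rows=[
    [0,0,0.001,0,-0.6],
    [0,0,0.001,0,-0.1],
    [0,0,0.001,0,0.5],
    [0,0,0.001,0,1],
    [0,0,-0.03,0,1],
    [0,0,-0.065,0,1],
    [0.01,0.01,-0.1,0,1],
    [0.035,0.03,-0.12,0,1],
    [0.06,0.06,-0.12,0,1],
    [0.061,0.1,-0.12,0,1],
    [0.061,0.14,-0.12,0,1],
    [0.061,0.18,-0.12,0,1],
  ],
)

```text
time_s: 17.33
tool_pos: [0.4328, 0.0768, 0.1843]
orientation: [[-1.0, 0.001, 0.002], [0.001, 1.0, 0.0], [-0.002, 0.0, -1.0]]
wrist_force: [1.7, -0.1, 0.5]
gripper_width: 0.999
grip_force: 0.0
```

>>> move_arm(
  rows=[
    [0,0.04,0,0,1],
    [0,0.08,0,0,1],
    [0,0.12,0,0,1],
    [0,0.16,0,0,1],
    [0,0.195,0.02,0,1],
    [0,0.215,0.05,0,1],
    [0,0.22,0.085,0,1],
    [0,0.22,0.085,0,1],
    [0,0.22,0.085,0,1],
  ],
)

```text
time_s: 18.08
tool_pos: [0.4326, 0.295, 0.0977]
orientation: [[-1.0, -0.001, -0.003], [-0.001, 1.0, -0.002], [0.003, -0.002, -1.0]]
wrist_force: [-0.1, -0.4, 0.9]
gripper_width: 1.0
grip_force: 0.0
```

Run:
```python
from h import *
im,d=capture("scene"); W=pts("scene",d)
meas(W,"gear",.060,.075,.493,-.105,.022)
im,d,W,L,s=held("w11",0)
meas(W,"low",.004,.012,.433,.296,.014)
meas(W,"cap",.011,.02,.461,.160,.015)
```

```text
gear 144 circle 491.7 -103.9 r 23.7 ext mid [ 491.6 -105.8] mean [ 488.7 -110.6   67. ] zmed 66.6 px 280.0 214.0
tcp [433.6 295.1  99.7] grip 0.0 1.0017577441510854
low 751 circle 433.2 297.3 r 14.3 ext mid [432.8 297.5] mean [432.5 297.3   8.2] zmed 8.4 px 275.0 208.0
cap 1098 circle 461.4 161.2 r 15.1 ext mid [461.  161.5] mean [460.4 162.   15.7] zmed 16.1 px 102.0 244.0
```

>>> move_arm(
  rows=[
    [0,0.002,0.03,0,1],
    [0,0.002,0.065,0,0.8],
    [0,0.002,0.085,0,0.5],
    [0,0.002,0.094,0,0.2],
    [0,0.002,0.098,0,0],
    [0,0.002,0.098,0,-0.1],
    [0,0.002,0.098,0,-0.1],
  ],
)

```text
time_s: 18.77
tool_pos: [0.4344, 0.2977, 0.0024]
orientation: [[-1.0, 0.0, 0.002], [0.0, 1.0, 0.001], [-0.002, 0.001, -1.0]]
wrist_force: [-0.0, -0.7, 0.9]
gripper_width: 0.453
grip_force: 0.0
```

>>> move_arm(
  rows=[
    [0,0,0,0,-0.3],
    [0,0,0,0,-0.5],
    [0,0,0,0,-0.7],
    [0,0,0,0,-0.85],
    [0,0,0,0,-0.85],
    [0,0,0,0,-0.85],
  ],
  squeeze=30,
)

```text
time_s: 19.27
tool_pos: [0.4342, 0.2978, 0.0023]
orientation: [[-1.0, -0.0, 0.002], [-0.0, 1.0, 0.001], [-0.002, 0.001, -1.0]]
wrist_force: [-1.7, -1.7, 8.5]
gripper_width: 0.303
grip_force: 29.0
```

>>> move_arm(
  rows=[
    [0,0,-0.005,0,-0.85],
    [0,0,-0.03,0,-0.85],
    [0,0,-0.065,0,-0.85],
    [0,0,-0.1,0,-0.85],
    [0,0,-0.14,0,-0.85],
    [0,0,-0.14,0,-0.85],
    [0,0,-0.14,0,-0.85],
    [0,0,-0.14,0,-0.85],
  ],
)

```text
time_s: 19.93
tool_pos: [0.4332, 0.2973, 0.1404]
orientation: [[-1.0, -0.0, 0.0], [-0.0, 1.0, 0.0], [-0.0, 0.0, -1.0]]
wrist_force: [-0.4, -0.3, -1.6]
gripper_width: 0.307
grip_force: 29.6
```

```bash
cat >> h.py <<'E'
def hz(L,r):
    m=(np.hypot(L[...,0],L[...,1])<r+.003)&(np.abs(L[...,1])<r-.001)&(L[...,2]>-.01)&(L[...,2]<.03)
    h,e=np.histogram(L[m][:,2]*1000,bins=np.arange(-10,30,.5)); zt=e[np.argmax(h)]+.25
    q=L[m&(np.abs(L[...,2]*1000-zt)<1.3)]*1000
    print("ztop",zt,"n",len(q),"pct",np.percentile(q,[1,99],axis=0).round(1).tolist(),cv2.minEnclosingCircle(q[:,:2].astype(np.float32)))
    A=np.c_[q[:,:2],np.ones(len(q))]; print("tilt",np.linalg.lstsq(A,q[:,2],rcond=None)[0].round(3))
E
python3 - <<'E'
from h import *
im,d,W,L,s=held("w12",0); hz(L,.014)
save("w12c",cv2.resize(im[180:360,170:380],(700,600)))
E
```

```text
tcp [433.2 297.3 140.4] grip 29.643840403296053 0.30732937744492633
ztop 6.25 n 1564 pct [[-14.7, -12.4, 5.0], [12.0, 12.6, 7.3]] ((-1.29883873462677, -1.067613124847412), 15.25040340423584)
tilt [-4.000e-03 -0.000e+00  6.072e+00]
```

View pics/w12c.png

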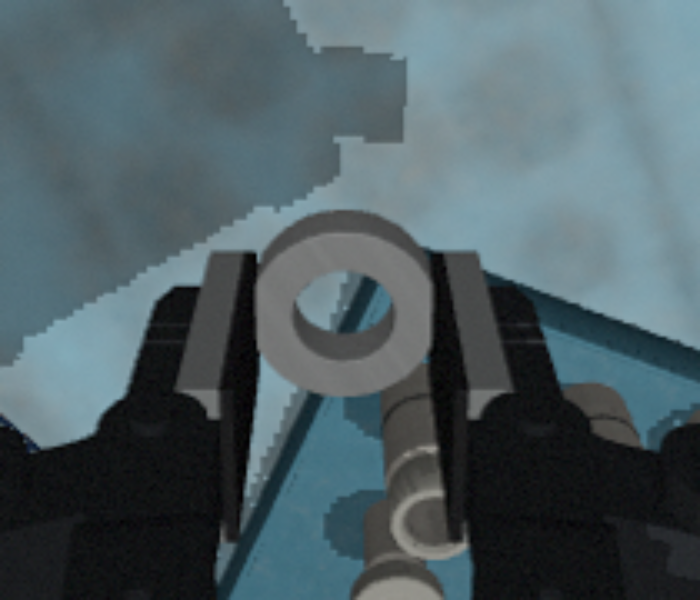

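The low spacer is held level at (345,300) in the crop. Moving it to the shaft.

>>> move_arm(
  rows=[
    [0,-0.035,0,0,-0.85],
    [0,-0.075,0,0,-0.85],
    [0,-0.115,0,0,-0.85],
    [0,-0.155,0,0,-0.85],
    [0,-0.195,0,0,-0.85],
    [-0.01,-0.235,0,0,-0.85],
    [-0.02,-0.275,0,0,-0.85],
    [-0.035,-0.31,0,0,-0.85],
    [-0.05,-0.345,0,0,-0.85],
    [-0.058,-0.375,0,0,-0.85],
    [-0.061,-0.395,0,0,-0.85],
    [-0.0614,-0.4023,0,0,-0.85],
  ],
)

```text
time_s: 20.98
tool_pos: [0.4945, -0.1073, 0.1386]
orientation: [[-1.0, 0.002, -0.003], [0.002, 1.0, 0.0], [0.003, 0.0, -1.0]]
wrist_force: [-0.2, 0.1, -0.6]
gripper_width: 0.302
grip_force: 29.7
```

>>> move_arm(
  rows=[
    [0,0,0,0,-0.85],
    [0,0,0.02,0,-0.85],
    [0,0,0.034,0,-0.85],
    [0,0,0.034,0,-0.85],
    [0,0,0.034,0,-0.85],
  ],
)

```text
time_s: 21.4
tool_pos: [0.4942, -0.1037, 0.1057]
orientation: [[-1.0, -0.001, -0.002], [-0.001, 1.0, 0.001], [0.002, 0.001, -1.0]]
wrist_force: [-0.5, 0.6, -0.3]
gripper_width: 0.303
grip_force: 29.7
```

Run:
```python
from h import *
im,d,W,L,s=held("w13",0); hz(L,.014)
# gear rim/hub visible ahead of the spacer
m=(np.hypot(W[...,0]-.4935,W[...,1]+.105)<.026)&(W[...,2]>.064)&(W[...,2]<.075); q=W[m]*1000
print(len(q),np.percentile(q,[1,50,99],axis=0).round(1))
save("w13c",cv2.resize(im[180:360,170:380],(700,600)))
```

```text
tcp [ 494.2 -103.7  105.7] grip 29.70250280108303 0.3033580425474633
ztop 6.25 n 1548 pct [[-14.6, -12.2, 5.0], [12.0, 12.6, 7.3]] ((-1.6174545288085938, -0.7161715626716614), 15.281888961791992)
tilt [-3.000e-03  1.000e-03  6.101e+00]
2290 [[ 472.6 -124.7   64.4]
 [ 486.9 -104.2   68.8]
 [ 513.8  -83.7   73.5]]
```

View pics/w13c.png

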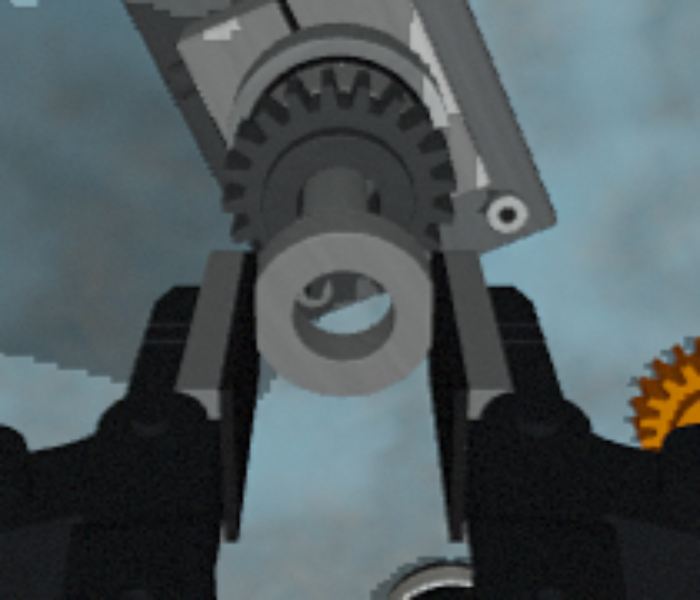

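The gear is seated. The shaft is at column 336 and the ring at 344, so I'll shift y by −1.2 mm and lower.

>>> move_arm(
  rows=[
    [-0.0003,-0.0012,0.004,0,-0.85],
    [-0.0003,-0.0012,0.01,0,-0.85],
    [-0.0003,-0.0012,0.017,0,-0.85],
    [-0.0003,-0.0012,0.023,0,-0.85],
    [-0.0003,-0.0012,0.028,0,-0.85],
    [-0.0003,-0.0012,0.03,0,-0.85],
    [-0.0003,-0.0012,0.03,0,-0.85],
  ],
)

```text
time_s: 22.03
tool_pos: [0.4948, -0.1061, 0.0756]
orientation: [[-1.0, -0.0, -0.001], [-0.0, 1.0, 0.0], [0.001, 0.0, -1.0]]
wrist_force: [0.1, 0.1, -0.3]
gripper_width: 0.301
grip_force: 29.7
```

>>> move_arm(
  rows=[
    [0,0,0.0007,0,-0.85],
    [0,0,0.0007,0,-0.3],
    [0,0,0.0007,0,0.4],
    [0,0,0.0007,0,1],
    [0,0,-0.03,0,1],
    [0,0,-0.065,0,1],
    [0.01,0.01,-0.09,0,1],
    [0.03,0.04,-0.09,0,1],
    [0.0335,0.08,-0.09,0,1],
    [0.0335,0.12,-0.09,0,1],
    [0.0335,0.16,-0.09,0,1],
    [0.0335,0.2,-0.09,0,1],
  ],
)

```text
time_s: 23.03
tool_pos: [0.4611, 0.0956, 0.1669]
orientation: [[-1.0, 0.0, 0.001], [0.0, 1.0, 0.0], [-0.001, 0.0, -1.0]]
wrist_force: [1.2, -0.5, 0.4]
gripper_width: 0.999
grip_force: 0.0
```

>>> move_arm(
  rows=[
    [0,0.035,0,0,1],
    [0,0.06,0.02,0,1],
    [0,0.0665,0.05,0,1],
    [0,0.0665,0.07,0,1],
    [0,0.0665,0.07,0,1],
    [0,0.0665,0.07,0,1],
  ],
)

```text
time_s: 23.53
tool_pos: [0.4612, 0.1603, 0.0962]
orientation: [[-1.0, -0.0, -0.001], [-0.0, 1.0, -0.0], [0.001, -0.0, -1.0]]
wrist_force: [0.3, -0.0, 0.9]
gripper_width: 0.998
grip_force: 0.0
```

Run:
```python
from h import *
im,d=capture("scene"); W=pts("scene",d)
meas(W,"low",.074,.083,.493,-.105,.01)
im,d,W,L,s=held("w14",0)
meas(W,"cap",.011,.02,.461,.160,.015)
m=(W[...,2]>.02)&(np.abs(L[...,0])<.05)&(np.abs(L[...,1])<.07)&(L[...,2]<.1); q=W[m]
if len(q): print("near",len(q),np.percentile(q*1000,[1,50,99],axis=0).round())
```

```text
low 65 circle 491.8 -106.0 r 16.3 ext mid [ 492.  -106.4] mean [ 490.8 -109.7   78.1] zmed 78.3 px 280.0 209.0
tcp [461.9 160.3  97.5] grip 0.0 0.9995813921137057
cap 1150 circle 461.6 160.5 r 15.0 ext mid [461.  160.4] mean [460.4 160.4  15.7] zmed 16.2 px 272.0 212.0
near 38972 [[444.  92. 117.]
 [451. 161. 171.]
 [471. 229. 189.]]
```

>>> move_arm(
  rows=[
    [0,0,0.03,0,1],
    [0,0,0.065,0,0.8],
    [0,0,0.085,0,0.5],
    [0,0,0.092,0,0.2],
    [0,0,0.092,0,-0.1],
    [0,0,0.092,0,-0.4],
    [0,0,0.092,0,-0.6],
    [0,0,0.092,0,-0.8],
    [0,0,0.092,0,-0.85],
    [0,0,0.092,0,-0.85],
    [0,0,0.092,0,-0.85],
  ],
)

```text
time_s: 24.55
tool_pos: [0.4626, 0.1606, 0.0062]
orientation: [[-1.0, -0.0, 0.003], [-0.0, 1.0, 0.001], [-0.003, 0.001, -1.0]]
wrist_force: [-0.6, -1.4, 8.5]
gripper_width: 0.333
grip_force: 30.3
```

>>> move_arm(
  rows=[
    [0,0,-0.005,0,-0.85],
    [0,0,-0.03,0,-0.85],
    [0,0,-0.065,0,-0.85],
    [0,0,-0.1,0,-0.85],
    [0,0,-0.14,0,-0.85],
    [0,0,-0.14,0,-0.85],
    [0,0,-0.14,0,-0.85],
    [0,0,-0.14,0,-0.85],
  ],
)

```text
time_s: 25.22
tool_pos: [0.4614, 0.1604, 0.1444]
orientation: [[-1.0, -0.0, 0.0], [-0.0, 1.0, 0.0], [-0.0, 0.0, -1.0]]
wrist_force: [0.6, -0.6, -0.7]
gripper_width: 0.333
grip_force: 29.8
```

Run:
```python
from h import *
im,d,W,L,s=held("w15",0); hz(L,.015)
meas(W,"low",.0785,.084,.493,-.105,.014)
```

```text
tcp [461.4 160.4 144.4] grip 29.78246265789494 0.3328241360625075
ztop 10.25 n 1999 pct [[-14.4, -13.5, 9.0], [12.0, 13.2, 11.4]] ((-0.8726233243942261, -1.4744536876678467), 15.969972610473633)
tilt [-2.0000e-03  1.0000e-03  1.0145e+01]
```

>>> move_arm(
  rows=[
    [0,-0.035,0,0,-0.85],
    [-0.002,-0.075,0,0,-0.85],
    [-0.006,-0.115,0,0,-0.85],
    [-0.012,-0.155,0,0,-0.85],
    [-0.02,-0.19,0,0,-0.85],
    [-0.027,-0.225,0,0,-0.85],
    [-0.031,-0.25,0,0,-0.85],
    [-0.0333,-0.262,0,0,-0.85],
    [-0.0333,-0.2656,0,0,-0.85],
    [-0.0333,-0.2656,0,0,-0.85],
    [-0.0333,-0.2656,0.02,0,-0.85],
    [-0.0333,-0.2656,0.035,0,-0.85],
  ],
)

```text
time_s: 26.27
tool_pos: [0.4948, -0.1039, 0.1086]
orientation: [[-1.0, -0.001, 0.0], [-0.001, 1.0, 0.0], [-0.0, 0.0, -1.0]]
wrist_force: [-0.4, 0.4, -1.0]
gripper_width: 0.332
grip_force: 29.9
```

>>> move_arm(
  rows=[
    [0,0,0,0,-0.85],
    [0,0,0,0,-0.85],
    [0,0,0,0,-0.85],
  ],
)

```text
time_s: 26.52
tool_pos: [0.4951, -0.1044, 0.1102]
orientation: [[-1.0, -0.001, 0.001], [-0.001, 1.0, -0.0], [-0.001, -0.0, -1.0]]
wrist_force: [0.8, 0.3, 0.3]
gripper_width: 0.33
grip_force: 29.9
```

Run:
```python
from h import *
im,d,W,L,s=held("w16",0); hz(L,.015)
m=(np.hypot(W[...,0]-.4935,W[...,1]+.105)<.02)&(W[...,2]>.076)&(W[...,2]<.0845); q=W[m]*1000
print(len(q),np.percentile(q,[1,50,99],axis=0).round(1))
save("w16c",cv2.resize(im[180:360,170:380],(700,600)))
```

```text
tcp [ 495.1 -104.4  110.2] grip 29.863401561160572 0.3299945834109227
ztop 10.25 n 1993 pct [[-14.5, -13.2, 9.0], [11.8, 13.3, 11.4]] ((-1.6626901626586914, -0.9358280897140503), 15.812943458557129)
tilt [-1.000e-03 -0.000e+00  1.015e+01]
830 [[ 480.3 -119.1   76.2]
 [ 487.2 -106.    80.3]
 [ 496.7  -92.4   83.5]]
```

View pics/w16c.png

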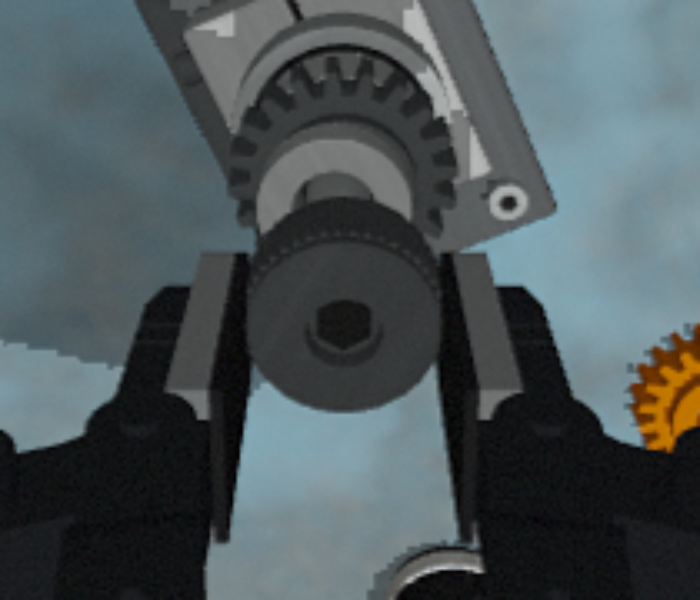

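The low spacer is seated, with its top at 80 mm. The shaft is at column 338 and the cap at 343, so I'll shift y by −0.8 mm and lower.

>>> move_arm(
  rows=[
    [0.0003,-0.0008,0.004,0,-0.85],
    [0.0003,-0.0008,0.009,0,-0.85],
    [0.0003,-0.0008,0.014,0,-0.85],
    [0.0003,-0.0008,0.019,0,-0.85],
    [0.0003,-0.0008,0.022,0,-0.85],
    [0.0003,-0.0008,0.023,0,-0.85],
    [0.0003,-0.0008,0.023,0,-0.85],
  ],
)

```text
time_s: 27.15
tool_pos: [0.4947, -0.1061, 0.0863]
orientation: [[-1.0, -0.0, 0.0], [-0.0, 1.0, 0.0], [-0.0, 0.0, -1.0]]
wrist_force: [0.4, 0.2, -0.1]
gripper_width: 0.331
grip_force: 29.9
```

>>> move_arm(
  rows=[
    [0,0,0,0,-0.85],
    [0,0,0,0,-0.3],
    [0,0,0,0,0.4],
    [0,0,0,0,1],
    [0,0,0,0,1],
    [0,0,-0.03,0,1],
    [0,0,-0.065,0,1],
    [0,0,-0.1,0,1],
    [0.02,0,-0.12,0,1],
    [0.04,0,-0.12,0,1],
    [0.04,0,-0.12,0,1],
    [0.04,0,-0.12,0,1],
  ],
)

```text
time_s: 28.15
tool_pos: [0.4544, -0.1061, 0.2067]
orientation: [[-1.0, 0.0, 0.001], [0.0, 1.0, -0.0], [-0.001, -0.0, -1.0]]
wrist_force: [-0.0, -1.1, -0.4]
gripper_width: 1.001
grip_force: 0.0
```

Run:
```python
from h import *
im,d,W,L,s=held("w17",0)
for n,a,b,r in (("cap",.092,.1,.015),("gear rim",.0655,.0705,.022),("bearing",.039,.044,.0235),("tip plate",.02,.027,.04)): meas(W,n,a,b,.4935,-.105,r-.005)
meas(W,"loupe",.03,.05,.65,-.083,.02)
print("qd",np.abs(s["qd"]).max())
```

```text
tcp [ 454.4 -106.1  206.7] grip 0.0 1.0014704961871383
cap 823 circle 493.5 -105.6 r 15.1 ext mid [ 493.  -105.7] mean [ 492.4 -105.6   95.8] zmed 96.2 px 273.0 242.0
gear rim 461 circle 493.6 -104.0 r 22.0 ext mid [ 488.3 -104.2] mean [ 484.8 -102.8   68.3] zmed 68.4 px 276.0 222.0
bearing 325 circle 492.5 -104.1 r 23.2 ext mid [ 482.8 -104.2] mean [ 479.4 -104.4   42.2] zmed 42.4 px 274.0 208.0
tip plate 828 circle 493.9 -104.7 r 38.7 ext mid [ 485.8 -105.8] mean [ 478.7 -107.    24.2] zmed 24.4 px 271.0 202.0
loupe 574 circle 658.4 -72.4 r 17.3 ext mid [657.4 -72.4] mean [656.3 -72.6  38.6] zmed 38.9 px 300.0 344.0
qd 0.03571165675398618
```

```bash
python3 -c "
from h import *
print(ticket.close_job())"
```

```text
the job is handed in; nothing more can be done
None
```

The bearing, tall spacer, gear, low spacer and end cap are stacked on the shaft in order. The last camera measurements put the cap top at 96 mm and the cap within about 1 mm of the axis, the arm is clear, and the job is handed in at about 28 s; no verdict came back.

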